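# Stamp the kiln ticket with the self-inking stamp

## Task

The self-inking stamp lies on its back on the table: stand it on its foot on the pad of kiln tickets, square inside the printed frame, let go of it, and print the ticket by pressing its sprung handle from above all the way down to its stop. When the handle has sprung back up, take the stamp off the pad and leave it standing on its foot on the table. Do not disturb the bowl, brush pot, paint jar or clay rose.

Things in the scene. Friction and masses are not known exactly. Their poses are not given: they have to be found in the camera images.
- stamp: Self-inking stamp, about 150 g, 92 mm tall. Origin: centre of its foot's underside; z up the stamp, y along its width, -x its front (pale card, red flower). Foot: clear frame 58 wide (y) x 38 deep (x) x 10 mm high; black housing 46 x 32 mm above. Balance point 40 mm up. Starts lying on its back on the table: z level, front up, origin 19 mm above the table. The mark is the same either way round.
- handle_top (a point): Centre of the top of the stamp's teal handle cap (pale 24 x 40 mm thumb pad), 92 mm from the foot when up; axes as the stamp's; it moves with the cap. The cap, 52 wide (y) x 38 deep (x), edges rounded 5 mm, reaches 58 mm down the stamp from here: its 52 mm width is the place to grip.
- handle (a joint): Travel of the sprung cap down towards the foot, m: 0 when up, 0.018 at the stop. Spring: about 4 N to start it, 12 N at the stop; it comes back up by itself and does not latch.
- print_frame (a point): Centre of the dark-blue printed frame on the top sheet, at the paper's surface, 12 mm above the table. Inside of the frame: 80 mm along its y, 60 mm along its x (the stamp's width goes along y, either way round); z is up. The frame leaves about 11 mm round the stamp's foot.
- ticket_pad: Glued pad of salmon-coloured tickets, 105 (x) x 148 (y) x 12 mm, fixed to the table. Origin: centre of its underside; z up. The frame is 28 mm from the centre towards -y; faint ruled lines and a dark binding strip lie towards +y.
- bisque_bowl: Bystander: cream-coloured fired bowl, 92 mm across, 42 mm high. Origin: centre of its underside, z up.
- brush_pot: Bystander: grey pot, 68 mm across, 85 mm high, with four brushes standing in it up to 215 mm. Origin: centre of its underside, z up.
- paint_jar: Bystander: blue jar with a white lid, 58 mm across, 62 mm high. Origin: centre of its underside, z up.
- bisque_rose: Bystander: cream fired-clay rose, 68 mm across, 37 mm high. Origin: centre of its underside, z up.
There are look-alikes about, which are no part of the job. What is shaped like the ticket_pad but red or yellow is not meant.

How it is judged:
By the outcome, as a careful person would: the job done as asked, in the order asked, and still so for the second after the job is handed in, with the robot touching nothing.
It also fails if it takes over 61 s, if anything falls off the work surface, if the arm or the gripper's body presses on something with over 40 N, if the wrist force passes 120 N, or if a joint passes its speed limit or range.

## Robot

A 6-joint arm with a two-finger parallel gripper is mounted at the origin on the work surface. World frame = base frame: x ahead of the robot, y to its left, z up, the work surface at z = 0. Lengths are in m, angles in rad, forces in N, time in s.
With the tool pointing down it reaches from about 0.3 to 0.875 m from the base axis. Payload 4.2 kg.
Tool frame: the origin (TCP) lies midway between the tips of the shut fingers; the grasp point (between the pads) lies 19 mm behind it; z points along the fingers, x is the direction in which the jaws open and shut, and the axes are right-handed (so a half turn about z gives the same grasp; the last joint's range is limited). The gripper opens to 85 mm and grips with 20 to 120 N. Pads are 22 mm wide; open, the fingers measure 114 mm over their backs; the gripper's body (76 mm by 85 mm) begins 54 mm behind the grasp point. The pads swing forward as they close: fully open they stand 13 mm farther back than shut.
Start: joints at [1.189, 0.32, 1.565, -0, 1.257, -0.02], TCP at [0.204, 0.538, 0.231] pointing down, gripper open.
Joint ranges: [-3.11, 3.11], [-0.84, 2.01], [0.21, 2.61], [-1.34, 4.49], [0.05, 2.63], [-2.56, 2.56]. Speed limits (rad/s): [2.57, 2.57, 3.14, 3.14, 3.14, 3.14].

## Interface

Orientations are given as a rotation vector (axis times angle).
In Python, from cell import ctrl, cams, ticket, nets gives the robot as it stands.
- The arm moves only by the tool arm_command, never from a script. Its argument "plan" is a list of rows, each an object with "slide": the shift along the tool's x, y, z as a fraction of full scale, a list of three; "spin": the turn about the tool's z as a fraction of full scale. A call has 1 to 8 rows; each row shifts and turns the commanded pose from where the row before left it, along the tool's axes as they then stand; what a row does not reach is not made up. Full scale, the value 1, is 0.04 m for a shift and 0.1 rad for a turn. A row lasts 1/12 s, in which the tool goes at most 41.7 mm and 7.16 degrees, less where a joint would pass 70% of its speed; a pose out of reach is approached as far as the arm can. A call with a number of a shift or a turn outside -1 to 1 is refused whole. A call with a gripper value outside its range is refused whole. "fingers" is the finger opening in mm, from 0 to 85.4, set as the call begins (left out, the last holds). The fingers move at their own pace and stop on an object; "newtons" is the grip in N (left out, the last holds). Time passes only in rows, so rows that do not move let the fingers close. It gives the time, the measured TCP pose, the force and the opening at its end, in the units of the state.
- ctrl.read_state(): the state, without advancing time (a new reading comes with each control period).
- cams.capture(name): name is "scene" or "top" or "wrist"; returns (picture, depth): 384x512x3 uint8, red, green, blue; 384x512 float32, m along the optical axis (not along the pixel's ray), 0 where there is no reading.
- cams.camera_info(name): a dict with "intrinsics" (3x3 intrinsics, pixels), "view" (4x4, takes a point from world to camera coordinates); the wrist camera has in their place "T_tool_cam" (4x4, takes a point from camera to tool coordinates, whose origin is the TCP and whose axes are the tool frame's). Camera axes: x right, y down, z forward; pixel columns grow to the right and rows downward; lengths in m; the calibration is good to about 2 mm. A picture is of the moment at which its call begins: read the wrist's pose just before it. camera_info takes no time and is no camera call.
- ticket.job_done(): hands the job in, once; it reports no verdict.
Trained networks look in the newest picture that a camera, given by its name, has taken for a name from the list of things; names that differ only in an ending like _2 or _b are one class to them, and where a whole thing is asked for, a point or a joint stands for the part that bears it (a point fixed in the world has none). Each returns a list of dicts, best first, with "score" (0 to 1); they miss things now and then, are a little off and sometimes report something else, mostly with a low value. They report only what shows in the picture. A call takes as long as a camera call. They do not tell look-alikes from the thing itself.
- nets.boxes_of(thing, camera): "xy" ([column, row] as shares, 0 to 1, of the picture: columns of its width, rows of its height, amid what is visible of it).
- nets.tip_of(thing, camera): "xy" ([column, row] as shares, 0 to 1, of the picture: columns of its width, rows of its height: a listed point, or the origin of a listed thing).
The state is a dict: "time": time; "q": joint angles; "qd": joint speeds; "effort": joint torques, N m; "eef_pos": TCP position; "ee_rot": TCP orientation; "wrist_force": force on the tool from outside, world axes, zero at the start; "torque": the same for the moment, N m; "width": finger opening in m.
Only numpy, scipy, OpenCV 4.12 (cv2) and the standard library are available. Lean on these libraries where they do the work, as an engineer would, in place of code of your own. Each camera call takes 0.05 s, during which the arm holds its last target.

## Working session

There is one attempt and no reset: what is moved stays moved. The work goes in short steps, Python scripts to look and compute and a tool call to move; the robot and the scene stay as the last step left them, time stands still between calls to the robot, and variables do not carry over. Pictures are saved under pics/ and viewed, and the job is handed in when it is done.

Besides the shell and the picture viewer there is one more tool, called after "Call:" as name(argument=value, ...) on one line, values as JSON. arm_command: Moves the arm, as the interface text tells. Shift numbers are shares of 0.04 m and turn numbers shares of 0.1 rad, none past 1 either way. Its arguments: {"type":"object","properties":{"plan":{"type":"array","items":{"type":"object","properties":{"slide":{"type":"array","items":{"type":"number","minimum":-1,"maximum":1}},"spin":{"type":"number","minimum":-1,"maximum":1}}}},"fingers":{"type":"number"},"newtons":{"type":"number"}},"required":["plan"]}

```bash
ls; mkdir -p pics
python3 - <<'E'
from cell import ctrl,cams
import cv2,numpy as np
np.set_printoptions(precision=4,suppress=True)
print(ctrl.read_state())
for n in("scene","top","wrist"):
    p,d=cams.capture(n); cv2.imwrite(f"pics/{n}0.png",p[:,:,::-1]); np.save(f"{n}0.npy",d)
    print(cams.camera_info(n))
E
```

```text
pics
{'time': 0.0, 'q': array([ 1.189 ,  0.3203,  1.5657,  0.    ,  1.2574, -0.02  ]), 'qd': array([-0.0012,  0.0015, -0.0013,  0.0007,  0.0023,  0.0019]), 'effort': array([ -0.0022, -41.5526, -23.4162,  -0.0003,   0.0081,   0.    ]), 'eef_pos': array([0.2033, 0.5374, 0.2305]), 'ee_rot': array([ 2.5841,  1.785 , -0.0023]), 'wrist_force': array([-0.0389, -0.3371,  0.6297]), 'torque': array([ 0.0281, -0.0007,  0.0396]), 'width': 0.08514258741362195}
{'intrinsics': array([[358.3858,   0.    , 250.6865],
       [  0.    , 358.3858, 187.6031],
       [  0.    ,   0.    ,   1.    ]]), 'view': array([[-0.8452,  0.5341, -0.0189,  0.4235],
       [ 0.345 ,  0.5183, -0.7825, -0.1725],
       [-0.4082, -0.6679, -0.6223,  1.4461],
       [ 0.    ,  0.    ,  0.    ,  1.    ]])}
{'intrinsics': array([[361.6606,   0.    , 261.0089],
       [  0.    , 361.6606, 187.2372],
       [  0.    ,   0.    ,   1.    ]]), 'view': array([[-0.0236, -0.9997, -0.0041,  0.0515],
       [-0.9899,  0.0239, -0.1399,  0.5169],
       [ 0.14  ,  0.0008, -0.9902,  1.0848],
       [ 0.    ,  0.    ,  0.    ,  1.    ]])}
{'intrinsics': array([[301.9958,   0.    , 259.1378],
       [  0.    , 301.9958, 192.3014],
       [  0.    ,   0.    ,   1.    ]]), 'T_tool_cam': array([[ 1.    , -0.0002,  0.0007,  0.    ],
       [-0.0001,  0.9564,  0.2922, -0.0747],
       [-0.0008, -0.2922,  0.9564, -0.143 ],
       [ 0.    ,  0.    ,  0.    ,  1.    ]])}
```

View pics/scene0.png

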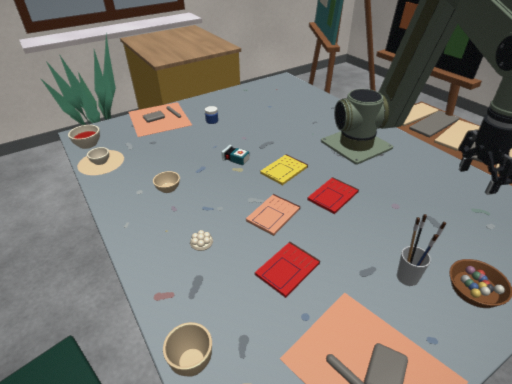

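View pics/top0.png

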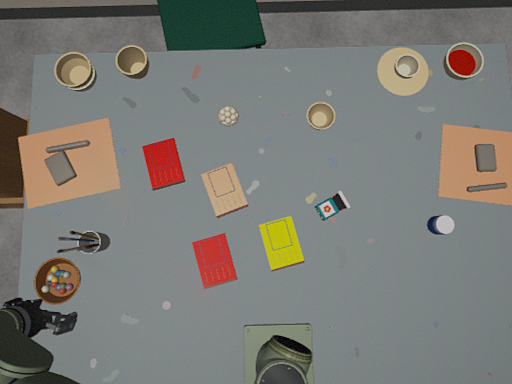

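View pics/wrist0.png

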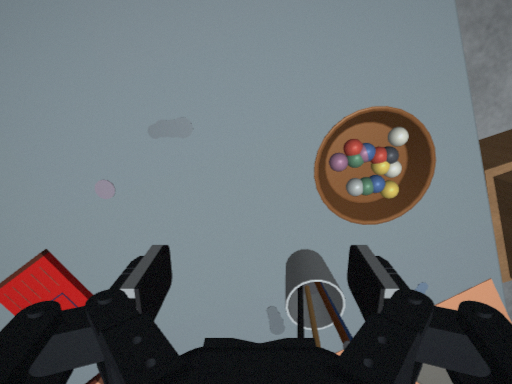

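The scene shows the salmon pad in the middle (top px ~(225,190)), the frame at its upper end. The stamp lies at top px ~(332,206), with the teal cap to the lower left and the clear foot at the upper right. The brush pot stands near the gripper. I'll measure positions next.

```bash
cat > h.py <<'E'
import numpy as np,cv2
from scipy.spatial.transform import Rotation as R
from cell import ctrl,cams,nets
np.set_printoptions(precision=4,suppress=True)
def cam(name,st=None):
    i=cams.camera_info(name);K=i['intrinsics']
    if 'view' in i: T=np.linalg.inv(i['view'])
    else:
        T=np.eye(4);T[:3,:3]=R.from_rotvec(st['ee_rot']).as_matrix();T[:3,3]=st['eef_pos'];T=T@i['T_tool_cam']
    return K,T
def cloud(d,K,T):
    v,u=np.indices(d.shape);P=np.stack([(u-K[0,2])/K[0,0]*d,(v-K[1,2])/K[1,1]*d,d],-1)
    return P@T[:3,:3].T+T[:3,3]
def onplane(u,v,z,K,T):
    r=T[:3,:3]@np.array([(u-K[0,2])/K[0,0],(v-K[1,2])/K[1,1],1]);return T[:3,3]+r*(z-T[2,3])/r[2]
def proj(p,K,T):
    c=np.linalg.inv(T)@np.append(p,1);return K[0,0]*c[0]/c[2]+K[0,2],K[1,1]*c[1]/c[2]+K[1,2]
E
python3 - <<'E'
from h import *
K,T=cam('top');d=np.load('top0.npy');C=cloud(d,K,T)
for n,(u,v) in dict(bowl=(320,117),rose=(228,116),pot=(92,242),jar=(444,225),table=(300,180),cap=(322,211),foot=(345,198),pad=(225,190)).items(): print(n,C[v,u])
m=(C[...,2]>.012)&(C[...,2]<.06)
v,u=np.indices(d.shape); m&=(u>308)&(u<358)&(v>185)&(v<226)
print(C[m].mean(0),m.sum()); (c,s,a)=cv2.minAreaRect((C[m][:,:2]*1000).astype(np.float32));print(c,s,a); print(cv2.boxPoints((c,s,a)))
for th in("stamp","handle_top","print_frame","ticket_pad"):
    for r in nets.tip_of(th,'top')[:4]:
        print(th,r['score'],np.array(r['xy'])*[512,384],onplane(r['xy'][0]*512,r['xy'][1]*384,.012 if 'stamp'!=th and th!='handle_top' else .019,K,T))
print(ctrl.read_state()['time'])
import cv2
p=cv2.imread('pics/top0.png')[160:280,180:380];cv2.imwrite('pics/topz.png',cv2.resize(p,None,fx=4,fy=4,interpolation=2))
E
```

```text
bowl [ 0.7505 -0.1597  0.0038]
rose [0.7511 0.1392 0.0333]
pot [0.3623 0.5587 0.0326]
jar [ 0.3876 -0.5035  0.0614]
table [ 0.5435 -0.0865  0.0005]
cap [ 0.4398 -0.1462  0.037 ]
foot [ 0.4778 -0.2182  0.0404]
pad [0.5158 0.1536 0.0088]
[ 0.4547 -0.1789  0.0359] 530
(455.3288879394531, -179.2189483642578) (56.32480239868164, 93.52027893066406) 27.814189910888672
[[ 408.6017 -151.002 ]
 [ 452.2388 -233.7174]
 [ 502.0561 -207.4359]
 [ 458.419  -124.7205]]
stamp 0.77 [343.6032 196.608 ] [ 0.4845 -0.219   0.019 ]
handle_top 0.58 [316.5184 213.888 ] [ 0.4325 -0.1317  0.019 ]
print_frame 0.96 [212.992  251.9808] [0.3229 0.1923 0.012 ]
print_frame 0.96 [159.1808 157.5936] [0.6254 0.3636 0.012 ]
print_frame 0.82 [277.9136 234.0864] [ 0.373 -0.01   0.012]
print_frame 0.62 [221.4912 184.0128] [0.5348 0.1643 0.012 ]
ticket_pad 0.79 [214.6816 258.5856] [0.3027 0.1872 0.012 ]
ticket_pad 0.62 [164.3008 162.7008] [0.6083 0.3469 0.012 ]
ticket_pad 0.6 [221.7984 190.1184] [0.5152 0.1635 0.012 ]
ticket_pad 0.57 [282.0096 244.608 ] [ 0.3404 -0.0217  0.012 ]
0.35
```

View pics/topz.png

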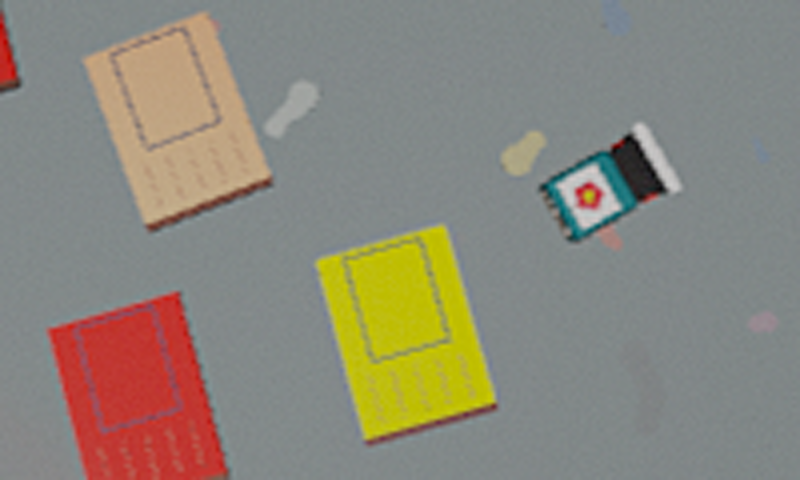

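Call:
arm_command(plan=[{"slide": [0,0,-0.5]},{"slide": [-0.71,0.59,-0.3]},{"slide": [-0.71,0.59,0]},{"slide": [-0.71,0.59,0]},{"slide": [-0.71,0.59,0]},{"slide": [-0.71,0.59,0]},{"slide": [-0.71,0.59,0]},{"slide": [-0.71,0.59,0]}])

```text
$.plan[0]: bad value
```

Call:
arm_command(plan=[{"slide": [-0.71,0.59,0]},{"slide": [-0.71,0.59,0]},{"slide": [-0.71,0.59,0]},{"slide": [-0.71,0.59,0]},{"slide": [-0.71,0.59,0]},{"slide": [-0.71,0.59,0.3]},{"slide": [-0.71,0.59,0.6]},{"slide": [-0.71,0.59,0.6]}])

```text
$.plan[0]: bad value
```

Call:
arm_command(plan=[{"slide": [-0.71,0.59,0]},{"slide": [-0.71,0.59,0]},{"slide": [-0.71,0.59,0]},{"slide": [-0.71,0.59,0]},{"slide": [-0.71,0.59,0]},{"slide": [0,0,0],"spin": 1},{"slide": [0,0,0],"spin": 1},{"slide": [0,0,0],"spin": 1}])

```text
$.plan[0]: bad value
```

Call:
arm_command(plan=[{"slide": [0,0,0],"spin": 1},{"slide": [0,0,0],"spin": 1},{"slide": [0,0,0],"spin": 1},{"slide": [0,0,0],"spin": 1},{"slide": [0,0,0],"spin": 0.24},{"slide": [0,0,0]}])

```text
$.plan[5]: bad value
```

Run:
```python
from h import *
st=ctrl.read_state();p,d=cams.capture('wrist');np.save('w1.npy',d);cv2.imwrite('pics/w1.png',p[:,:,::-1])
import pickle;pickle.dump(st,open('st1.pkl','wb'));print(st)
K,T=cam('wrist',st);C=cloud(d,K,T)
hsv=cv2.cvtColor(p,cv2.COLOR_RGB2HSV)
v,u=np.indices(d.shape)
m=(C[...,2]>.015)&(C[...,2]<.06)&(abs(C[...,0]-.455)<.08)&(abs(C[...,1]+.18)<.08)
P=C[m];print(m.sum(),np.percentile(P[:,2],[5,50,95]))
for lo,hi in((.032,.06),(.036,.045)):
    Q=C[m&(C[...,2]>lo)&(C[...,2]<hi)]
    r=cv2.minAreaRect((Q[:,:2]*1000).astype(np.float32));print(r);print(cv2.boxPoints(r))
```

```text
{'time': 0.35, 'q': array([ 1.189 ,  0.3197,  1.5648,  0.    ,  1.2574, -0.02  ]), 'qd': array([-0.0011, -0.0012, -0.0027, -0.0001,  0.0013, -0.0004]), 'effort': array([ -0.0005, -41.4944, -23.4046,   0.0001,   0.0032,   0.    ]), 'eef_pos': array([0.2035, 0.5377, 0.2312]), 'ee_rot': array([ 2.5848,  1.7854, -0.0004]), 'wrist_force': array([-0.3374,  0.3831,  0.1322]), 'torque': array([-0.0404, -0.0036,  0.0305]), 'width': 0.08537466257553697}Traceback (most recent call last):
  File "<stdin>", line 8, in <module>
    return _quantile_unchecked(
        a, q, axis, out, overwrite_input, method, keepdims, weights)
    return _ureduce(a,
                    func=_quantile_ureduce_func,
    ...<5 lines>...
                    overwrite_input=overwrite_input,
                    method=method)
    r = func(a, **kwargs)
    result = _quantile(arr,
                       quantiles=q,
    ...<2 lines>...
                       out=out,
                       weights=wgt)
    slices_having_nans = np.isnan(arr[-1, ...])
                                  ~~~^^^^^^^^^
IndexError: index -1 is out of bounds for axis 0 with size 0
```

View pics/w1.png

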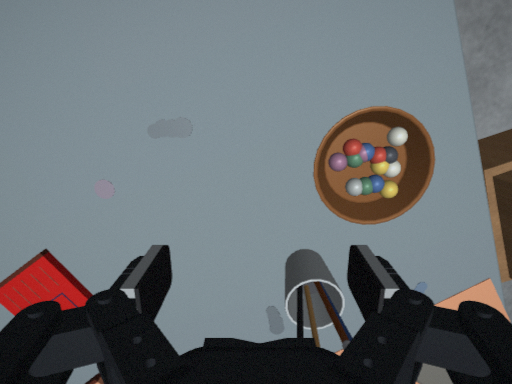

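The rows need "spin" in each; every call was refused and nothing moved. The picture is the same start view. I'll resend with spin included.

Call:
arm_command(plan=[{"slide": [0,0,-0.5],"spin": 0},{"slide": [-0.71,0.59,-0.3],"spin": 0},{"slide": [-0.71,0.59,0],"spin": 0},{"slide": [-0.71,0.59,0],"spin": 0},{"slide": [-0.71,0.59,0],"spin": 0},{"slide": [-0.71,0.59,0],"spin": 0},{"slide": [-0.71,0.59,0],"spin": 0},{"slide": [-0.71,0.59,0],"spin": 0}])

```text
time: 1.07
eef_pos: [0.2878, 0.2917, 0.2635]
ee_rot: [2.584, 1.786, 0.001]
wrist_force: [0.6, -0.1, 0.3]
width: 0.0856
```

Call:
arm_command(plan=[{"slide": [-0.71,0.59,0],"spin": 0},{"slide": [-0.71,0.59,0],"spin": 0},{"slide": [-0.71,0.59,0],"spin": 0},{"slide": [-0.71,0.59,0],"spin": 0},{"slide": [-0.71,0.59,0],"spin": 0},{"slide": [-0.71,0.59,0.3],"spin": 0},{"slide": [-0.71,0.59,0.6],"spin": 0},{"slide": [-0.71,0.59,0.6],"spin": 0}])

```text
time: 1.73
eef_pos: [0.3834, 0.016, 0.2062]
ee_rot: [2.584, 1.784, 0.005]
wrist_force: [0.9, 0.7, -0.0]
width: 0.0855
```

Call:
arm_command(plan=[{"slide": [-0.71,0.59,0],"spin": 0},{"slide": [-0.71,0.59,0],"spin": 0},{"slide": [-0.71,0.59,0],"spin": 0},{"slide": [-0.71,0.59,0],"spin": 0},{"slide": [-0.71,0.59,0],"spin": 0},{"slide": [0,0,0],"spin": 1},{"slide": [0,0,0],"spin": 1},{"slide": [0,0,0],"spin": 1}])

```text
time: 2.4
eef_pos: [0.4427, -0.1576, 0.2057]
ee_rot: [-2.827, -1.369, 0.0]
wrist_force: [-0.9, -0.3, -0.4]
width: 0.0853
```

Call:
arm_command(plan=[{"slide": [0,0,0],"spin": 1},{"slide": [0,0,0],"spin": 1},{"slide": [0,0,0],"spin": 1},{"slide": [0,0,0],"spin": 1},{"slide": [0,0,0],"spin": 0.24},{"slide": [0,0,0],"spin": 0}])

```text
time: 2.9
eef_pos: [0.4426, -0.1567, 0.2059]
ee_rot: [3.049, 0.756, 0.0]
wrist_force: [0.8, 0.8, 0.3]
width: 0.0853
```

Run:
```python
from h import *
st=ctrl.read_state();p,d=cams.capture('wrist');np.save('w1.npy',d);cv2.imwrite('pics/w2.png',p[:,:,::-1])
import pickle;pickle.dump(st,open('st1.pkl','wb'));print(st['eef_pos'],st['ee_rot'],st['time'])
K,T=cam('wrist',st);C=cloud(d,K,T)
v,u=np.indices(d.shape)
m=(C[...,2]>.015)&(C[...,2]<.06)&(abs(C[...,0]-.455)<.08)&(abs(C[...,1]+.18)<.08)
P=C[m];print(m.sum(),np.percentile(P[:,2],[5,50,95]))
for lo,hi in((.032,.06),(.036,.045)):
    Q=C[m&(C[...,2]>lo)&(C[...,2]<hi)]
    r=cv2.minAreaRect((Q[:,:2]*1000).astype(np.float32));print(r);print(cv2.boxPoints(r))
```

```text
[ 0.4426 -0.1567  0.2059] [3.0492 0.7563 0.0003] 2.9
4074 [0.0312 0.038  0.04  ]
((456.0870056152344, -178.8481903076172), (57.46034240722656, 92.53633880615234), 27.98094940185547)
[[ 409.0073 -151.4682]
 [ 452.4233 -233.1873]
 [ 503.1667 -206.2282]
 [ 459.7507 -124.509 ]]
((456.43682861328125, -179.30198669433594), (57.44939422607422, 91.3890609741211), 27.85179901123047)
[[ 409.6918 -152.3205]
 [ 452.3875 -233.123 ]
 [ 503.1819 -206.2834]
 [ 460.4862 -125.481 ]]
```

View pics/w2.png

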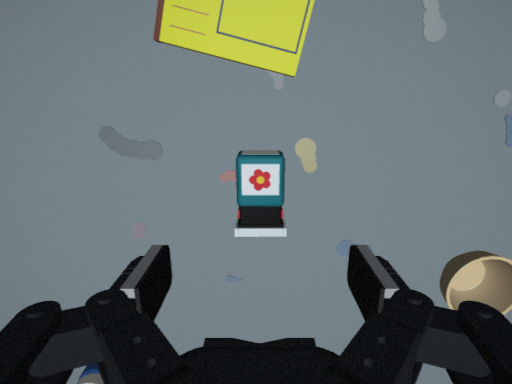

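The wrist view shows the stamp aligned with the tool: cap at px (260,175), white foot at (260,232). I descend over the cap.

Call:
arm_command(plan=[{"slide": [0.04,-0.045,0.9],"spin": 0},{"slide": [0,0,0.9],"spin": 0},{"slide": [0,0,0.9],"spin": 0},{"slide": [0,0,0.9],"spin": 0},{"slide": [0,0,0.8],"spin": 0},{"slide": [0,0,0.4],"spin": 0},{"slide": [0,0,0.2],"spin": 0},{"slide": [0,0,0],"spin": 0}], fingers=85, newtons=20)

```text
time: 3.62
eef_pos: [0.4424, -0.1541, 0.0045]
ee_rot: [-3.047, -0.756, 0.004]
wrist_force: [-0.2, -0.2, 0.8]
width: 0.0853
```

Run:
```python
from h import *
st=ctrl.read_state();p,d=cams.capture('wrist');cv2.imwrite('pics/w3.png',p[:,:,::-1])
print(st['eef_pos'],st['ee_rot'],st['time'],st['wrist_force'])
K,T=cam('wrist',st)
for s in (74,92): print(proj(np.array([.4562,-.1791,.038])-(s-46)/1000*np.array([.466,-.885,0]),K,T))
```

```text
[ 0.4424 -0.1541  0.0045] [-3.0473 -0.7555  0.0043] 3.6167 [-0.1807 -0.1711  0.7764]
(np.float64(260.71334518803116), np.float64(287.60259781494943))
(np.float64(260.84642063514053), np.float64(248.82590584696925))
```

View pics/w3.png

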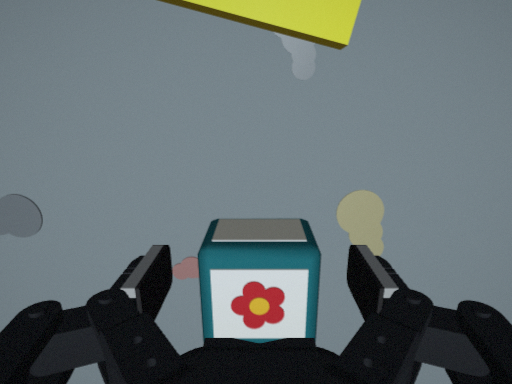

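The cap sits centred between the jaws, with its top edge near row 245 as predicted. I close lightly.

Call:
arm_command(plan=[{"slide": [0.01,0,0.08],"spin": 0},{"slide": [0,0,0],"spin": 0},{"slide": [0,0,0],"spin": 0},{"slide": [0,0,0],"spin": 0},{"slide": [0,0,0],"spin": 0},{"slide": [0,0,0],"spin": 0},{"slide": [0,0,0],"spin": 0},{"slide": [0,0,0],"spin": 0}], fingers=45, newtons=30)

```text
time: 4.33
eef_pos: [0.4444, -0.1545, 0.0039]
ee_rot: [3.048, 0.754, 0.003]
wrist_force: [-0.6, 0.3, 5.5]
width: 0.0517
```

```bash
python3 -c "
import numpy as np
t=np.radians(np.linspace(0,90,17));h=-74*np.cos(t)+25*np.sin(t);z=74*np.sin(t)+25*np.cos(t)
for a,b,c in zip(np.degrees(t[1:]),np.diff(h)/40,-np.diff(z)/40):print(round(a,1),round(b,3),round(c,3))
print(h[-1]-h[0],z[-1]-z[0])"
```

```text
5.6 0.07 -0.178
11.2 0.087 -0.171
16.9 0.104 -0.161
22.5 0.119 -0.15
28.1 0.133 -0.138
33.8 0.146 -0.124
39.4 0.157 -0.109
45.0 0.167 -0.093
50.6 0.176 -0.076
56.2 0.182 -0.059
61.9 0.187 -0.041
67.5 0.19 -0.022
73.1 0.192 -0.003
78.8 0.191 0.015
84.4 0.189 0.034
90.0 0.184 0.052
99.0 49.0
```

Call:
arm_command(plan=[{"slide": [0,0.07,-0.2],"spin": 0},{"slide": [0,0.09,-0.17],"spin": 0},{"slide": [0,0.1,-0.16],"spin": 0},{"slide": [0,0.12,-0.15],"spin": 0},{"slide": [0,0.13,-0.14],"spin": 0},{"slide": [0,0.15,-0.12],"spin": 0},{"slide": [0,0.16,-0.11],"spin": 0},{"slide": [0,0.17,-0.09],"spin": 0}])

```text
time: 5.0
eef_pos: [0.4624, -0.1899, 0.0488]
ee_rot: [3.05, 0.754, 0.0]
wrist_force: [0.4, 0.0, -1.4]
width: 0.0518
```

Run:
```python
from h import *
st=ctrl.read_state();p,d=cams.capture('wrist');cv2.imwrite('pics/w4.png',p[:,:,::-1])
print(st['eef_pos'],st['ee_rot'],st['time'],st['wrist_force'],st['width'])
p,d=cams.capture('scene');cv2.imwrite('pics/s4.png',cv2.resize(p[100:220,160:320,::-1],None,fx=4,fy=4))
```

```text
[ 0.4624 -0.1899  0.0488] [3.0496 0.7542 0.0005] 5.0 [ 0.427   0.036  -1.4031] 0.051768281891517436
```

View pics/w4.png

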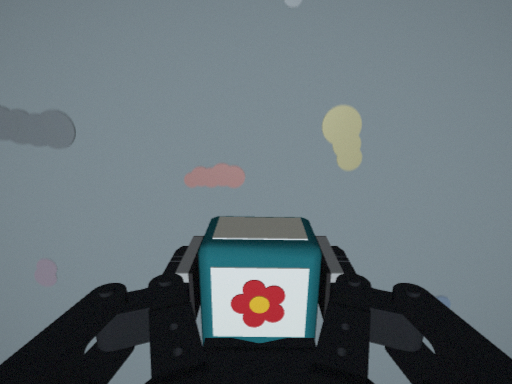

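View pics/s4.png

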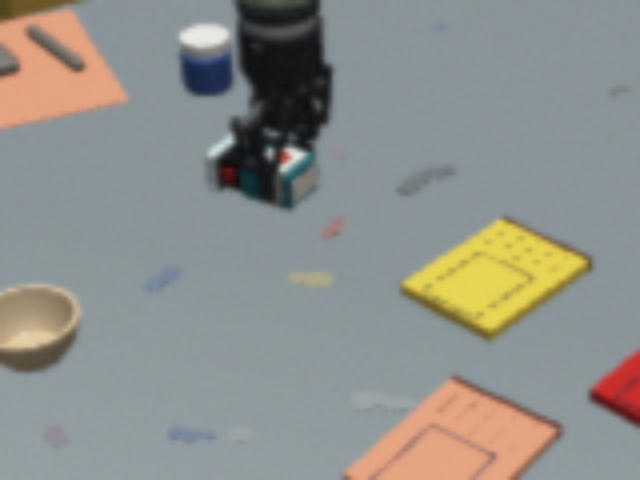

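Surprise: the pads hold the stamp horizontal with no slip (flower still facing up, foot level), so it is lifted rather than tipped. I reduce the grip to 20 N and see whether gravity swings it.

Call:
arm_command(plan=[{"slide": [0,0,-0.2],"spin": 0},{"slide": [0,0,-0.3],"spin": 0},{"slide": [0,0,0],"spin": 0},{"slide": [0,0,0],"spin": 0}], newtons=20)

```text
time: 5.43
eef_pos: [0.4622, -0.1892, 0.0687]
ee_rot: [3.049, 0.755, 0.001]
wrist_force: [-0.2, -0.2, -1.2]
width: 0.0519
```

```bash
cat > look.py <<'E'
from h import *
import sys
n=sys.argv[1]
st=ctrl.read_state();p,d=cams.capture('wrist');cv2.imwrite(f'pics/w{n}.png',p[:,:,::-1]);np.save(f'w{n}.npy',d)
print(st['eef_pos'],st['ee_rot'],st['time'],st['wrist_force'],st['torque'],st['width'])
if len(sys.argv)>2:
    p,d=cams.capture('scene');K,T=cam('scene');u,v=map(int,proj(st['eef_pos'],K,T))
    cv2.imwrite(f'pics/s{n}.png',cv2.resize(p[max(0,v-50):v+40,max(0,u-60):u+60,::-1],None,fx=5,fy=5,interpolation=2))
E
python3 look.py 5 s
```

```text
[ 0.4622 -0.1892  0.0687] [3.0492 0.7546 0.0012] 5.4333 [-0.1968 -0.199  -1.1575] [0.0135 0.0101 0.0066] 0.05185022789460977
```

View pics/s5.png

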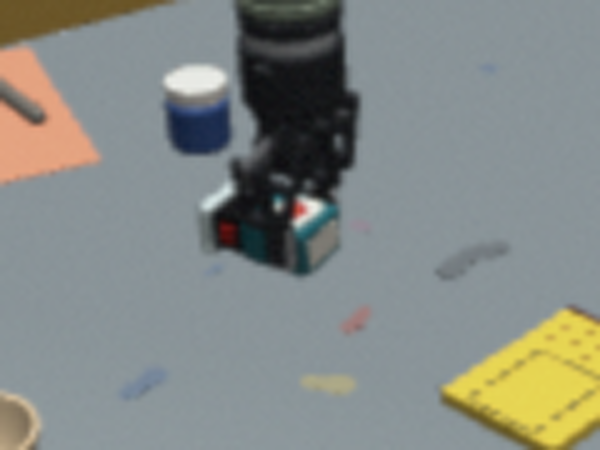

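Call:
arm_command(plan=[{"slide": [0,0,-1],"spin": 0},{"slide": [0,0,-0.7],"spin": 0},{"slide": [0,0,-0.4],"spin": 0},{"slide": [0,0,-0.1],"spin": 0},{"slide": [0,0,0.3],"spin": 0},{"slide": [0,0,0.7],"spin": 0},{"slide": [0,0,1],"spin": 0},{"slide": [0,0,0],"spin": 0}], newtons=20)

```text
time: 6.2
eef_pos: [0.4563, -0.1867, 0.0695]
ee_rot: [-3.04, -0.752, 0.02]
wrist_force: [-2.4, 0.6, -1.0]
width: 0.0515
```

```bash
python3 look.py 6 s
```

```text
[ 0.4563 -0.1867  0.0695] [-3.0399 -0.752   0.0201] 6.2 [-2.363   0.6344 -1.0434] [ 0.0611  0.065  -0.0061] 0.051534662362945564
```

View pics/s6.png

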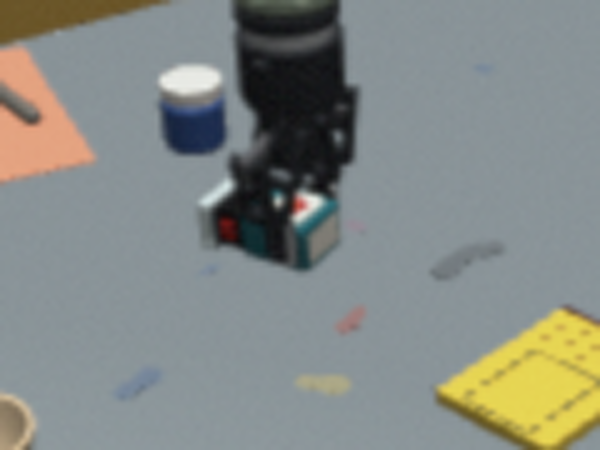

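View pics/w6.png

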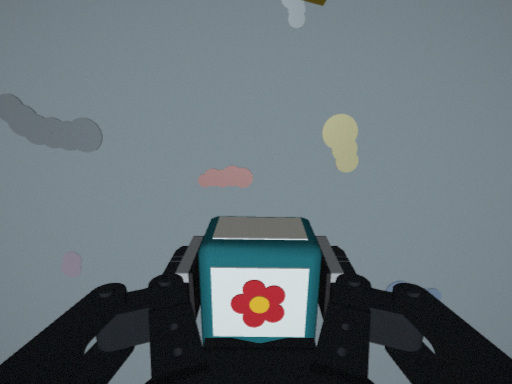

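Still level, and a light jerk did nothing: the torsional grip is too strong at 20 N. I go low, then ease the fingers open in small steps until the stamp pivots.

Call:
arm_command(plan=[{"slide": [0,0,0.6],"spin": 0},{"slide": [0,0,0.4],"spin": 0},{"slide": [0,0,0.2],"spin": 0},{"slide": [0,0,0],"spin": 0}])

```text
time: 6.63
eef_pos: [0.4619, -0.1892, 0.0282]
ee_rot: [-3.049, -0.754, 0.001]
wrist_force: [0.4, 0.8, -0.8]
width: 0.0516
```

Call:
arm_command(plan=[{"slide": [0,0,0],"spin": 0},{"slide": [0,0,0],"spin": 0},{"slide": [0,0,0],"spin": 0}], fingers=51.5)

```text
time: 6.88
eef_pos: [0.463, -0.1897, 0.0296]
ee_rot: [3.048, 0.754, 0.004]
wrist_force: [0.7, -0.4, -1.2]
width: 0.0518
```

```bash
python3 look.py 7
```

```text
[ 0.463  -0.1897  0.0296] [3.0481 0.754  0.0036] 6.8833 [ 0.7032 -0.4128 -1.172 ] [ 0.0389  0.0723 -0.0034] 0.05180513980390962
```

View pics/w7.png

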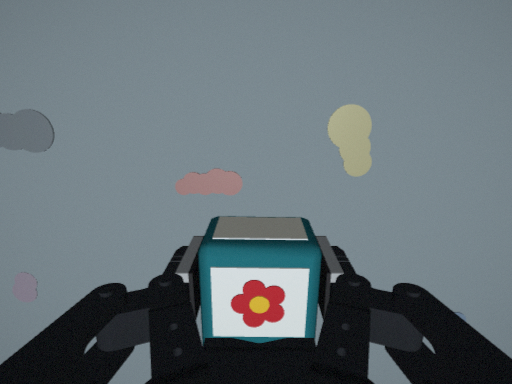

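Call:
arm_command(plan=[{"slide": [0,0,0.15],"spin": 0},{"slide": [0,0,0],"spin": 0},{"slide": [0,0,0],"spin": 0}], fingers=51.9)

```text
time: 7.18
eef_pos: [0.4617, -0.1891, 0.022]
ee_rot: [-3.049, -0.754, 0.001]
wrist_force: [-0.9, -0.6, -1.5]
width: 0.0522
```

```bash
python3 look.py 8
```

```text
[ 0.4617 -0.1891  0.022 ] [-3.0491 -0.7543  0.0009] 7.1833 [-0.8806 -0.6489 -1.4925] [ 0.0986  0.0891 -0.01  ] 0.05222579237674717
```

View pics/w8.png

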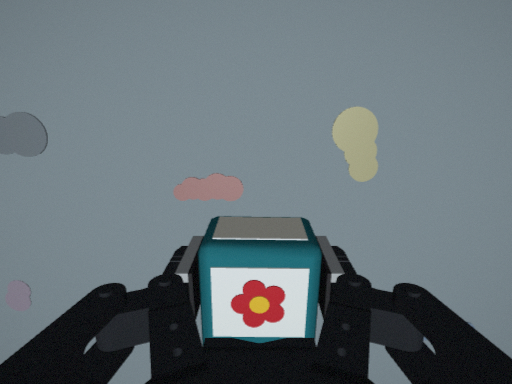

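Call:
arm_command(plan=[{"slide": [0,0,0],"spin": 0},{"slide": [0,0,0],"spin": 0}], fingers=52.2)

```text
time: 7.4
eef_pos: [0.4623, -0.1894, 0.0224]
ee_rot: [3.049, 0.754, 0.001]
wrist_force: [-0.2, 0.5, -0.4]
width: 0.0522
```

```bash
python3 look.py 9
```

```text
[ 0.4623 -0.1894  0.0224] [3.0494 0.7544 0.0008] 7.4 [-0.1601  0.5237 -0.4461] [ 0.0048 -0.049  -0.0191] 0.05216847015868419
```

View pics/w9.png

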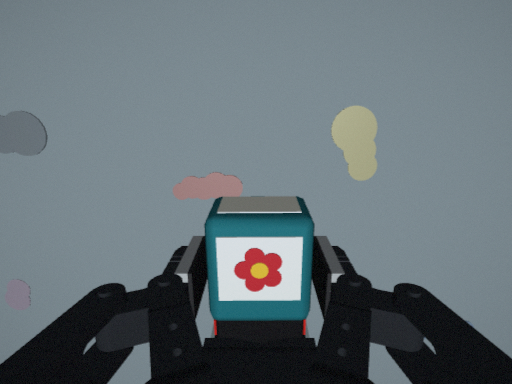

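Run:
```python
from h import *
st=ctrl.read_state();K,T=cam('wrist',st);C=cloud(np.load('w9.npy'),K,T)
for r in range(200,335,10): print(r,C[r,230],C[r,290])
```

```text
200 [ 0.4373 -0.1751  0.0141] [ 0.4652 -0.1602  0.0146]
210 [ 0.4385 -0.1747  0.0288] [ 0.4637 -0.1608  0.0303]
220 [ 0.44  -0.176  0.037] [ 0.4642 -0.1631  0.0372]
230 [ 0.4272 -0.1234  0.1655] [ 0.4662 -0.1669  0.0387]
240 [ 0.4442 -0.1843  0.0384] [ 0.4687 -0.1713  0.0386]
250 [ 0.4464 -0.1886  0.039 ] [ 0.4709 -0.1754  0.0395]
260 [ 0.4488 -0.1936  0.0385] [ 0.4737 -0.1802  0.039 ]
270 [ 0.4511 -0.1982  0.0388] [ 0.476  -0.1845  0.0397]
280 [ 0.4535 -0.2032  0.0387] [ 0.4785 -0.1889  0.0402]
290 [ 0.4562 -0.2087  0.0379] [ 0.4817 -0.1944  0.0391]
300 [ 0.4586 -0.2135  0.0384] [ 0.4848 -0.1997  0.0385]
310 [ 0.461  -0.2184  0.0389] [ 0.4877 -0.2049  0.0384]
320 [ 0.4643 -0.2254  0.0368] [ 0.4912 -0.2108  0.0373]
330 [ 0.4675 -0.2323  0.0352] [ 0.4953 -0.2176  0.0354]
```

The stamp slid down flat onto the table (top surface level at 38 mm), so the threshold lies between 51.9 and 52.2. I'll regrip nearer the cap end for more lever arm and ease in finer steps.

Call:
arm_command(plan=[{"slide": [0,0,0],"spin": 0},{"slide": [0,-0.32,0],"spin": 0},{"slide": [0,0,0.25],"spin": 0},{"slide": [0,0,0.18],"spin": 0},{"slide": [0,0,0],"spin": 0}], fingers=62)

```text
time: 7.87
eef_pos: [0.4548, -0.1769, 0.0039]
ee_rot: [-3.048, -0.754, 0.004]
wrist_force: [-1.2, -0.1, 0.4]
width: 0.0623
```

Call:
arm_command(plan=[{"slide": [0,0,0],"spin": 0},{"slide": [0,0,0],"spin": 0},{"slide": [0,0,0],"spin": 0},{"slide": [0,0,-0.25],"spin": 0},{"slide": [0,0,-0.25],"spin": 0},{"slide": [0,0,0],"spin": 0}], fingers=50, newtons=20)

```text
time: 8.37
eef_pos: [0.4572, -0.1785, 0.0265]
ee_rot: [3.048, 0.754, 0.004]
wrist_force: [0.3, 0.4, -0.9]
width: 0.0518
```

Call:
arm_command(plan=[{"slide": [0,0,0],"spin": 0},{"slide": [0,0,0],"spin": 0},{"slide": [0,0,0],"spin": 0}], fingers=51.95)

```text
time: 8.62
eef_pos: [0.4556, -0.1778, 0.0246]
ee_rot: [-3.049, -0.754, 0.001]
wrist_force: [-0.2, -1.0, -2.1]
width: 0.0518
```

```bash
python3 look.py 10
```

```text
[ 0.4556 -0.1778  0.0246] [-3.049  -0.7541  0.0013] 8.6167 [-0.1868 -1.0266 -2.1146] [ 0.0585  0.0435 -0.0107] 0.05181075481200779
```

View pics/w10.png

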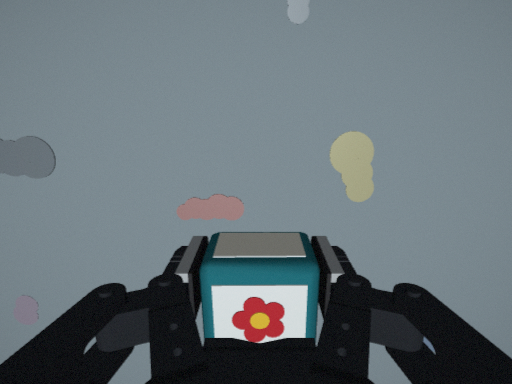

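```bash
cat > tilt.py <<'E'
from h import *
import sys
st=ctrl.read_state();p,d=cams.capture('wrist');cv2.imwrite(f'pics/w{sys.argv[1]}.png',p[:,:,::-1])
K,T=cam('wrist',st);C=cloud(d,K,T)
hsv=cv2.cvtColor(p,cv2.COLOR_RGB2HSV)
m=np.zeros(d.shape,bool);m[150:335,215:305]=1
# front card/teal column points in tool frame
Rm=R.from_rotvec(st['ee_rot']).as_matrix()
Q=(C-st['eef_pos'])@Rm
print('F',st['wrist_force'],'w',round(st['width']*1000,2),'z',st['eef_pos'][2].round(4),'t',st['time'])
for r in range(200,335,12):
    c=np.median(Q[r,245:275],0);print(r,'y %.1f  worldz %.1f'%(c[1]*1000,np.median(C[r,245:275,2])*1000),end=' | ')
E
python3 tilt.py 11
```

```text
F [-0.7031  0.3812 -1.8283] w 51.98 z 0.0246 t 8.6667
200 y -18.9  worldz 0.1 | 212 y -11.6  worldz 0.6 | 224 y -3.9  worldz 0.5 | 236 y -10.4  worldz 31.0 | 248 y -10.7  worldz 44.2 | 260 y -10.0  worldz 53.7 | 272 y -6.5  worldz 57.4 | 284 y -1.3  worldz 58.2 | 296 y 4.0  worldz 58.9 | 308 y 9.9  worldz 59.1 | 320 y 15.7  worldz 59.4 | 332 y 22.3  worldz 59.1 |
```

Call:
arm_command(plan=[{"slide": [0,0,0],"spin": 0},{"slide": [0,0,0],"spin": 0}], fingers=52.02)

```text
time: 8.88
eef_pos: [0.456, -0.1779, 0.0249]
ee_rot: [-3.049, -0.754, 0.0]
wrist_force: [-0.5, -0.1, -1.7]
width: 0.0518
```

```bash
python3 tilt.py 12
```

```text
F [-0.5161 -0.1013 -1.6829] w 51.84 z 0.0249 t 8.8833
200 y -18.8  worldz 0.2 | 212 y -11.4  worldz 0.4 | 224 y -14.2  worldz 25.1 | 236 y -12.7  worldz 36.3 | 248 y -10.6  worldz 44.5 | 260 y -8.5  worldz 51.4 | 272 y -5.2  worldz 55.6 | 284 y 0.8  worldz 55.3 | 296 y 7.3  worldz 54.7 | 308 y 14.6  worldz 53.4 | 320 y 22.5  worldz 51.6 | 332 y 31.2  worldz 49.4 |
```

Call:
arm_command(plan=[{"slide": [0,0,0],"spin": 0},{"slide": [0,0,0],"spin": 0}], fingers=52.07)

```text
time: 9.1
eef_pos: [0.4562, -0.178, 0.0252]
ee_rot: [3.05, 0.754, 0.0]
wrist_force: [-0.1, -0.3, 0.5]
width: 0.052
```

```bash
python3 tilt.py 13
```

```text
F [-0.0653 -0.286   0.5152] w 51.97 z 0.0252 t 9.1
200 y -18.8  worldz 0.5 | 212 y -17.8  worldz 17.5 | 224 y -17.0  worldz 32.1 | 236 y -13.4  worldz 38.0 | 248 y -7.7  worldz 39.0 | 260 y -1.4  worldz 39.1 | 272 y 4.9  worldz 39.5 | 284 y 11.6  worldz 39.5 | 296 y 18.7  worldz 39.3 | 308 y 26.3  worldz 38.6 | 320 y 34.0  worldz 38.1 | 332 y 43.9  worldz 35.5 |
```

At 52.02 the stamp pivoted by about 15° without dropping, and at 52.07 it dropped flat. So I regrip, lift high enough for a full swing and use 52.02.

Call:
arm_command(plan=[{"slide": [0,0,0],"spin": 0},{"slide": [0,-0.18,0.1],"spin": 0},{"slide": [0,0,0.25],"spin": 0},{"slide": [0,0,0.16],"spin": 0},{"slide": [0,0,0],"spin": 0}], fingers=62)

```text
time: 9.57
eef_pos: [0.4515, -0.1708, 0.0034]
ee_rot: [-3.048, -0.754, 0.004]
wrist_force: [0.2, 0.1, -0.3]
width: 0.0619
```

Call:
arm_command(plan=[{"slide": [0,0,0],"spin": 0},{"slide": [0,0,0],"spin": 0},{"slide": [0,0,0],"spin": 0},{"slide": [0,0,-0.5],"spin": 0},{"slide": [0,0,-0.7],"spin": 0},{"slide": [0,0,-0.7],"spin": 0},{"slide": [0,0,-0.2],"spin": 0},{"slide": [0,0,0],"spin": 0}], fingers=50, newtons=20)

```text
time: 10.23
eef_pos: [0.4542, -0.1722, 0.0909]
ee_rot: [3.047, 0.753, 0.007]
wrist_force: [-0.1, -0.3, -1.6]
width: 0.0514
```

Call:
arm_command(plan=[{"slide": [0,0,0],"spin": 0},{"slide": [0,0,0],"spin": 0},{"slide": [0,0,0],"spin": 0}], fingers=51.97)

```text
time: 10.48
eef_pos: [0.4518, -0.1712, 0.0873]
ee_rot: [-3.048, -0.754, 0.004]
wrist_force: [0.7, 0.2, -0.5]
width: 0.0521
```

Call:
arm_command(plan=[{"slide": [0,0,0],"spin": 0},{"slide": [0,0,0],"spin": 0},{"slide": [0,0,0],"spin": 0}], fingers=52)

```text
time: 10.73
eef_pos: [0.4525, -0.1715, 0.0881]
ee_rot: [-3.049, -0.754, 0.001]
wrist_force: [0.0, -0.3, -0.4]
width: 0.0519
```

```bash
python3 tilt.py 14
```

```text
F [ 0.002  -0.2745 -0.426 ] w 51.93 z 0.0881 t 10.7333
200 y -3.0  worldz 16.0 | 212 y -8.7  worldz 56.6 | 224 y -10.3  worldz 79.1 | 236 y -8.8  worldz 91.2 | 248 y -3.1  worldz 93.2 | 260 y 3.3  worldz 93.9 | 272 y 10.0  worldz 94.3 | 284 y 16.7  worldz 94.9 | 296 y 25.1  worldz 93.4 | 308 y 104.9  worldz 0.6 | 320 y 118.0  worldz 0.4 | 332 y 131.4  worldz 0.4 |
```

View pics/w14.png

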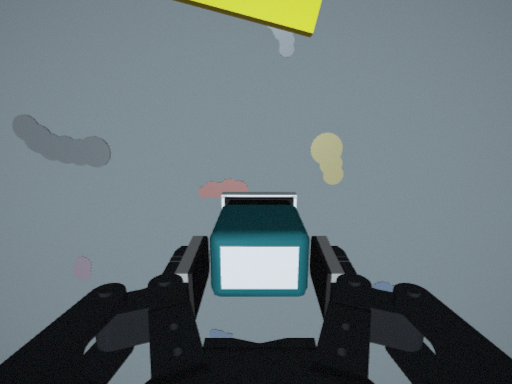

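The stamp swung to vertical and now stands on its foot: the thumb pad faces up at rows 246–290 with z ≈ 93 mm, and the foot's edge shows at row 195. I regrip it properly lower down on the cap's width.

Call:
arm_command(plan=[{"slide": [0,0,0],"spin": 0},{"slide": [0,0,0],"spin": 0},{"slide": [0,0.25,0],"spin": 0},{"slide": [0,0,0.3],"spin": 0},{"slide": [0,0,0.4],"spin": 0},{"slide": [0,0,0.3],"spin": 0},{"slide": [0,0,0],"spin": 0}], fingers=64)

```text
time: 11.37
eef_pos: [0.4563, -0.1804, 0.0468]
ee_rot: [-3.047, -0.753, 0.005]
wrist_force: [-0.9, 0.2, -1.0]
width: 0.0643
```

```bash
python3 tilt.py 15
```

```text
F [-0.8846  0.2253 -1.0403] w 64.26 z 0.0468 t 11.3667
200 y -14.7  worldz 9.7 | 212 y -11.7  worldz 23.1 | 224 y -14.8  worldz 48.5 | 236 y -14.9  worldz 62.7 | 248 y -14.9  worldz 74.6 | 260 y -15.0  worldz 84.9 | 272 y -13.4  worldz 90.9 | 284 y -9.4  worldz 92.6 | 296 y -4.5  worldz 93.0 | 308 y 0.8  worldz 92.9 | 320 y 6.0  worldz 93.3 | 332 y 11.8  worldz 93.0 |
```

View pics/w15.png

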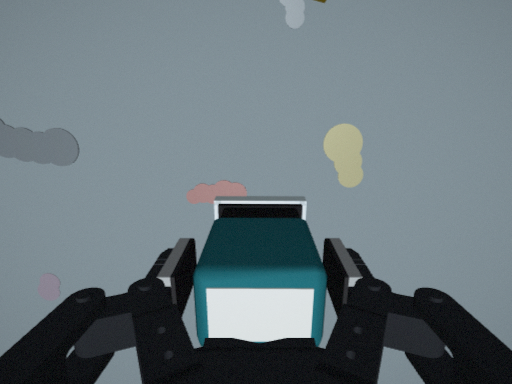

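Call:
arm_command(plan=[{"slide": [0,0.1,0],"spin": 0},{"slide": [0,0,0],"spin": 0},{"slide": [0,0,0],"spin": 0},{"slide": [0,0,0],"spin": 0},{"slide": [0,0,-0.5],"spin": 0},{"slide": [0,0,-0.8],"spin": 0},{"slide": [0,0,-0.8],"spin": 0},{"slide": [0,0,-0.3],"spin": 0}], fingers=45, newtons=45)

```text
time: 12.08
eef_pos: [0.4612, -0.1848, 0.149]
ee_rot: [3.045, 0.753, 0.009]
wrist_force: [0.7, -0.2, -1.4]
width: 0.0517
```

Run:
```python
from h import *
p=cv2.imread('pics/top0.png');hsv=cv2.cvtColor(p,cv2.COLOR_BGR2HSV);print(hsv[195,222],hsv[240,280],hsv[240,215])
K,T=cam('top')
m=((hsv[...,0]>5)&(hsv[...,0]<20)&(hsv[...,1]>60)&(hsv[...,2]>150)).astype(np.uint8);m[:150]=0;m[230:]=0;m[:,:195]=0;m[:,260:]=0
m=cv2.morphologyEx(m,cv2.MORPH_CLOSE,np.ones((3,3)))
c=max(cv2.findContours(m,0,1)[0],key=cv2.contourArea)[:,0]
W=np.array([onplane(u,v,.012,K,T)[:2] for u,v in c])*1000
r=cv2.minAreaRect(W.astype(np.float32));print(r);print(cv2.boxPoints(r))
st=ctrl.read_state();print(st['eef_pos'],st['ee_rot'],st['time'],st['width'],st['wrist_force'])
```

```text
[ 12  47 147] [ 30 230 191] [  1 194 193]
((519.2196044921875, 156.6947021484375), (142.38287353515625, 105.64588928222656), 19.983367919921875)
[[434.2624 182.0078]
 [470.3666  82.7226]
 [604.1768 131.3816]
 [568.0726 230.6668]]
[ 0.4612 -0.1848  0.149 ] [3.0453 0.7535 0.0094] 12.0833 0.05167047343409658 [ 0.6582 -0.2383 -1.3606]
```

Call:
arm_command(plan=[{"slide": [0.4,-0.36,0],"spin": 0},{"slide": [0.7,-0.63,0],"spin": 0},{"slide": [0.7,-0.63,0],"spin": 0},{"slide": [0.7,-0.63,0],"spin": 0},{"slide": [0.7,-0.63,0],"spin": 0},{"slide": [0.7,-0.63,0],"spin": 0},{"slide": [0.7,-0.63,0],"spin": 0},{"slide": [0.7,-0.63,0],"spin": 0}])

```text
time: 12.75
eef_pos: [0.558, 0.0856, 0.145]
ee_rot: [3.049, 0.755, 0.001]
wrist_force: [1.1, -1.0, -1.1]
width: 0.0514
```

Call:
arm_command(plan=[{"slide": [0.3,-0.3,0],"spin": 0},{"slide": [0,0,0],"spin": 0.7},{"slide": [0,0,0],"spin": 0.68},{"slide": [0,0,0],"spin": 0},{"slide": [0,0,0],"spin": 0}])

```text
time: 13.17
eef_pos: [0.5627, 0.1, 0.1447]
ee_rot: [-3.094, -0.545, 0.0]
wrist_force: [0.4, -0.8, -1.4]
width: 0.0516
```

```bash
python3 tilt.py 16; python3 -c "
from h import *
import pickle
s=ctrl.read_state();pickle.dump(s,open('st16.pkl','wb'));print(s['eef_pos'],s['ee_rot'])"
```

```text
F [ 0.4425 -0.7506 -1.3701] w 51.56 z 0.1447 t 13.1667
200 y -16.6  worldz 113.6 | 212 y -19.6  worldz 142.0 | 224 y -19.7  worldz 157.9 | 236 y -19.6  worldz 170.8 | 248 y -19.7  worldz 181.7 | 260 y -17.4  worldz 186.9 | 272 y -12.9  worldz 187.9 | 284 y -8.2  worldz 188.7 | 296 y -2.9  worldz 188.6 | 308 y 2.7  worldz 188.5 | 320 y 8.3  worldz 188.5 | 332 y 15.2  worldz 187.2 | [0.5627 0.0998 0.1448] [-3.094  -0.5446 -0.0001]
```

View pics/w16.png

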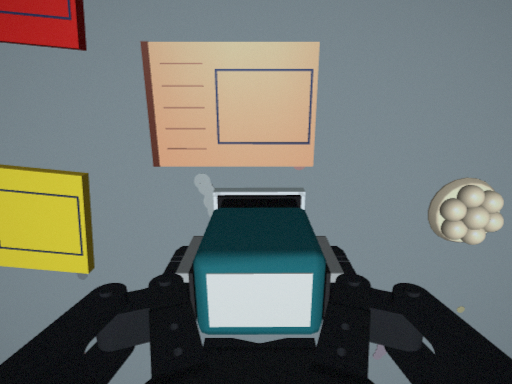

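Run:
```python
from h import *
import pickle
st=pickle.load(open('st16.pkl','rb'));K,T=cam('wrist',st)
p=cv2.imread('pics/w16.png')
b=p.astype(int);m=((b[...,0]>b[...,2])&(b.sum(2)<330)).astype(np.uint8);mm=np.zeros_like(m);mm[55:160,205:325]=m[55:160,205:325]
v,u=np.nonzero(mm);print(len(u))
W=np.array([onplane(a,c,.012,K,T)[:2] for a,c in zip(u,v)])*1000
r=cv2.minAreaRect(W.astype(np.float32));print(r)
# robust: fit lines on sides
c=np.array(r[0]);yaw=2*np.arctan2(st['ee_rot'][1],st['ee_rot'][0]);print('toolyaw',np.degrees(yaw)%360)
box=cv2.boxPoints(r);print(box)
# stamp centre: tool +(x?)
tx=np.array([np.cos(yaw),np.sin(yaw)]);ty=np.array([np.sin(yaw),-np.cos(yaw)])
dlt=c-st['eef_pos'][:2]*1000;print('tool dx,dy',dlt@tx,dlt@ty)
```

```text
457
((542.6983032226562, 165.6675567626953), (82.9229736328125, 62.58573532104492), 19.97435760498047)
toolyaw 19.965244297966308
[[493.0413 180.9148]
 [514.4205 122.0939]
 [592.3553 150.4203]
 [570.9761 209.2412]]
tool dx,dy 3.703167276732193 -68.74348051965347
```

Frame centre is (0.5427, 0.1657) at yaw 19.97°, agreeing with the top camera, and the tool yaw already matches. In the picture the frame spans px (216–313, 69–144) and the stamp hangs upright. I move over it and lower.

Call:
arm_command(plan=[{"slide": [0.09,-0.6,0],"spin": 0},{"slide": [0,-0.7,0],"spin": 0},{"slide": [0,-0.4,0],"spin": 0},{"slide": [0,0,0.5],"spin": 0},{"slide": [0,0,0.7],"spin": 0},{"slide": [0,0,0.6],"spin": 0},{"slide": [0,0,0.1],"spin": 0},{"slide": [0,0,0],"spin": 0}])

```text
time: 13.88
eef_pos: [0.542, 0.1645, 0.0674]
ee_rot: [3.094, 0.543, -0.006]
wrist_force: [1.1, 0.1, -1.5]
width: 0.0515
```

```bash
python3 tilt.py 17;python3 -c "
from h import *
s=ctrl.read_state();print(s['eef_pos'],s['ee_rot'])"
```

```text
F [ 1.114   0.1108 -1.5319] w 51.49 z 0.0674 t 13.8833
200 y -16.6  worldz 36.1 | 212 y -19.6  worldz 64.8 | 224 y -19.6  worldz 80.6 | 236 y -19.7  worldz 93.7 | 248 y -19.6  worldz 104.3 | 260 y -17.2  worldz 109.4 | 272 y -12.9  worldz 110.7 | 284 y -8.2  worldz 111.5 | 296 y -2.9  worldz 111.3 | 308 y 2.6  worldz 111.3 | 320 y 8.1  worldz 111.4 | 332 y 15.1  worldz 110.0 | [0.5433 0.1648 0.0689] [-3.0944 -0.5423  0.0003]
```

View pics/w17.png

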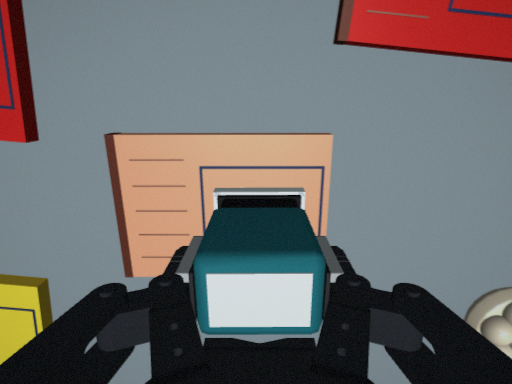

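Call:
arm_command(plan=[{"slide": [0,0,0.08],"spin": 0},{"slide": [0,0,0.06],"spin": 0},{"slide": [0,0,0.04],"spin": 0},{"slide": [0,0,0],"spin": 0},{"slide": [0,0,0],"spin": 0}])

```text
time: 14.35
eef_pos: [0.5433, 0.1651, 0.0619]
ee_rot: [-3.094, -0.542, -0.001]
wrist_force: [0.6, 0.1, -1.4]
width: 0.0518
```

Call:
arm_command(plan=[{"slide": [0,0,0.03],"spin": 0},{"slide": [0,0,0],"spin": 0},{"slide": [0,0,0],"spin": 0}])

```text
time: 14.6
eef_pos: [0.5435, 0.1652, 0.061]
ee_rot: [-3.094, -0.542, -0.002]
wrist_force: [-1.2, -0.3, 3.8]
width: 0.0519
```

```bash
python3 tilt.py 18
```

```text
F [-1.1799 -0.3169  3.7567] w 51.92 z 0.061 t 14.6
200 y -16.6  worldz 29.8 | 212 y -19.7  worldz 58.5 | 224 y -19.7  worldz 74.2 | 236 y -19.7  worldz 87.2 | 248 y -19.7  worldz 98.1 | 260 y -17.2  worldz 102.9 | 272 y -12.9  worldz 104.3 | 284 y -8.1  worldz 104.8 | 296 y -2.9  worldz 104.9 | 308 y 2.5  worldz 105.1 | 320 y 8.1  worldz 105.0 | 332 y 15.3  worldz 103.4 |
```

Contact with the paper (about 4 N). I let go and rise.

Call:
arm_command(plan=[{"slide": [0,0,0],"spin": 0},{"slide": [0,0,0],"spin": 0},{"slide": [0,0,0],"spin": 0},{"slide": [0,0,-0.5],"spin": 0},{"slide": [0,0,-0.9],"spin": 0},{"slide": [0,0,-0.6],"spin": 0},{"slide": [0,0,0],"spin": 0}], fingers=66)

```text
time: 15.23
eef_pos: [0.5463, 0.166, 0.1454]
ee_rot: [-3.093, -0.542, -0.016]
wrist_force: [0.5, -0.4, 0.6]
width: 0.0659
```

```bash
python3 tilt.py 19;python3 -c "
from h import *
s=ctrl.read_state();print(s['eef_pos'],s['ee_rot'])"
```

```text
F [ 0.4594 -0.3953  0.6194] w 65.9 z 0.1454 t 15.2333
200 y -13.4  worldz 104.6 | 212 y -5.4  worldz 105.0 | 224 y 3.0  worldz 105.1 | 236 y 11.9  worldz 104.4 | 248 y 74.6  worldz 0.5 | 260 y 88.8  worldz 0.6 | 272 y 103.5  worldz 0.5 | 284 y 118.5  worldz 0.5 | 296 y 133.7  worldz 0.7 | 308 y 149.7  worldz 0.5 | 320 y 166.0  worldz 0.5 | 332 y 182.7  worldz 0.4 | [0.5449 0.1656 0.1429] [-3.0937 -0.5423 -0.0097]
```

View pics/w19.png

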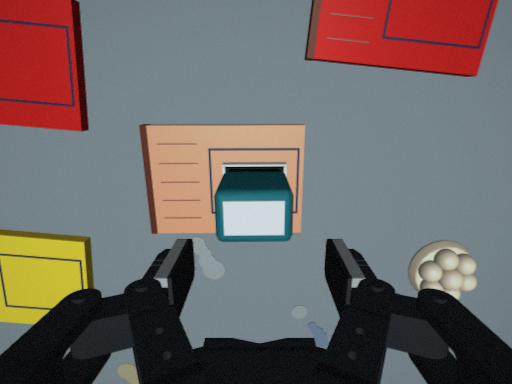

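Run:
```python
from h import *
st=ctrl.read_state();K,T=cam('wrist',st)
yaw=2*np.arctan2(st['ee_rot'][1],st['ee_rot'][0]);c=np.array([.5427,.1657])
tx=np.array([np.cos(yaw),np.sin(yaw)]);ty=np.array([np.sin(yaw),-np.cos(yaw)])
for n,u,v,z in(('foot far L',222,164,.022),('foot far R',287,164,.022),('fr far L',209,149,.012),('fr far R',298,149,.012)):
    q=onplane(u,v,z,K,T)[:2]-c;print(n,q@tx*1000,q@ty*1000)
p=cv2.imread('pics/w19.png')[135:250,190:320];cv2.imwrite('pics/z19.png',cv2.resize(p,None,fx=5,fy=5,interpolation=2))
```

```text
foot far L -30.241959121250645 -19.627641945535277
foot far R 27.4912550243693 -19.544980716948537
fr far L -42.71082086757778 -31.42804672432125
fr far R 38.13963667849206 -31.34194961215798
```

View pics/z19.png

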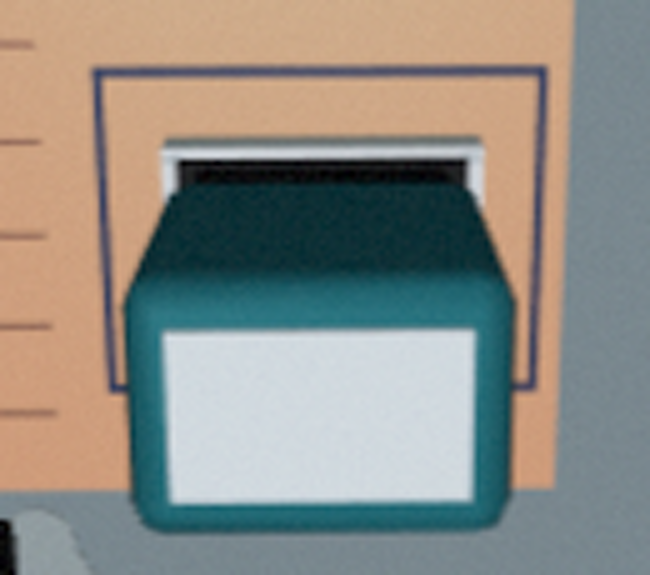

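The stamp stands square in the frame: the foot sits at about ±29 mm and 19.6 mm from the frame centre, within about 1.5 mm of centred. I shut the fingers and come down on the thumb pad.

Call:
arm_command(plan=[{"slide": [0,-0.01,0],"spin": 0},{"slide": [0,0,0],"spin": 0},{"slide": [0,0,0],"spin": 0},{"slide": [0,0,0],"spin": 0},{"slide": [0,0,0],"spin": 0},{"slide": [0,0,0],"spin": 0},{"slide": [0,0,0.4],"spin": 0},{"slide": [0,0,0.3],"spin": 0}], fingers=0, newtons=40)

```text
time: 15.95
eef_pos: [0.5432, 0.1655, 0.112]
ee_rot: [-3.094, -0.542, -0.001]
wrist_force: [-0.5, -0.4, -0.6]
width: 0.0002
```

Call:
arm_command(plan=[{"slide": [0,0,0.1],"spin": 0},{"slide": [0,0,0.1],"spin": 0},{"slide": [0,0,0.1],"spin": 0},{"slide": [0,0,0.1],"spin": 0},{"slide": [0,0,0],"spin": 0}])

```text
time: 16.37
eef_pos: [0.5428, 0.1654, 0.0968]
ee_rot: [-3.094, -0.542, 0.0]
wrist_force: [-1.9, -0.2, 6.5]
width: -0.0001
```

Call:
arm_command(plan=[{"slide": [0,0,0.1],"spin": 0},{"slide": [0,0,0.1],"spin": 0},{"slide": [0,0,0.06],"spin": 0},{"slide": [0,0,0],"spin": 0}])

```text
time: 16.7
eef_pos: [0.5429, 0.1654, 0.0874]
ee_rot: [-3.094, -0.542, -0.001]
wrist_force: [-3.6, -1.5, 12.2]
width: -0.0
```

Call:
arm_command(plan=[{"slide": [0,0,0.05],"spin": 0},{"slide": [0,0,0.03],"spin": 0},{"slide": [0,0,0],"spin": 0}])

```text
time: 16.95
eef_pos: [0.5431, 0.1655, 0.086]
ee_rot: [-3.094, -0.542, -0.003]
wrist_force: [-6.4, -1.6, 17.8]
width: 0.0
```

Call:
arm_command(plan=[{"slide": [0,0,0.03],"spin": 0},{"slide": [0,0,0],"spin": 0},{"slide": [0,0,0],"spin": 0}])

```text
time: 17.2
eef_pos: [0.5432, 0.1655, 0.0859]
ee_rot: [-3.094, -0.542, -0.004]
wrist_force: [-8.5, -2.3, 24.3]
width: 0.0002
```

At the stop: the height no longer changes (0.0859) while the force rises to 24 N. Now back up.

Call:
arm_command(plan=[{"slide": [0,0,-0.15],"spin": 0},{"slide": [0,0,-0.2],"spin": 0},{"slide": [0,0,-0.3],"spin": 0},{"slide": [0,0,-0.5],"spin": 0},{"slide": [0,0,-0.5],"spin": 0},{"slide": [0,0,0],"spin": 0},{"slide": [0,0,0],"spin": 0}], fingers=66)

```text
time: 17.78
eef_pos: [0.5439, 0.1657, 0.1488]
ee_rot: [-3.094, -0.542, -0.006]
wrist_force: [-1.0, -0.2, -1.0]
width: 0.0659
```

```bash
python3 tilt.py 20;python3 -c "
from h import *
s=ctrl.read_state();print(s['eef_pos'],s['ee_rot'])"
```

```text
F [-0.9972 -0.2373 -1.0069] w 65.86 z 0.1488 t 17.7833
200 y -12.3  worldz 104.6 | 212 y -4.2  worldz 105.2 | 224 y 4.5  worldz 104.9 | 236 y 13.4  worldz 104.6 | 248 y 76.5  worldz 0.2 | 260 y 90.8  worldz 0.4 | 272 y 105.4  worldz 0.7 | 284 y 120.7  worldz 0.4 | 296 y 136.3  worldz 0.4 | 308 y 152.3  worldz 0.4 | 320 y 168.8  worldz 0.4 | 332 y 185.5  worldz 0.6 | [0.543  0.1655 0.1475] [-3.0943 -0.5423 -0.0012]
```

View pics/w20.png

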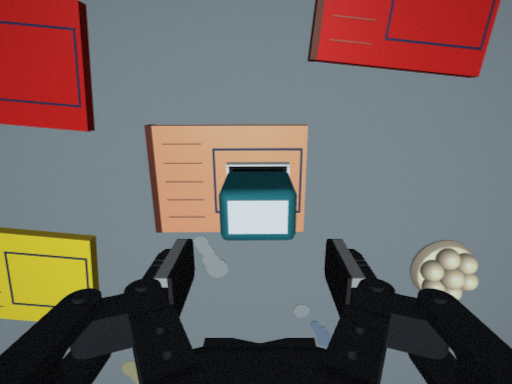

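The cap has sprung back to 105 mm (92 mm above the paper) and the stamp is still square. I regrip and lift it.

Call:
arm_command(plan=[{"slide": [0,0,0.6],"spin": 0},{"slide": [0,0,0.8],"spin": 0},{"slide": [0,0,0.5],"spin": 0},{"slide": [0,0,0.2],"spin": 0},{"slide": [0,0,0],"spin": 0},{"slide": [0,0,0],"spin": 0}])

```text
time: 18.33
eef_pos: [0.543, 0.1655, 0.0632]
ee_rot: [3.094, 0.542, -0.001]
wrist_force: [-0.6, -0.3, 0.0]
width: 0.0657
```

Call:
arm_command(plan=[{"slide": [0,0,0],"spin": 0},{"slide": [0,0,0],"spin": 0},{"slide": [0,0,0],"spin": 0},{"slide": [0,0,0],"spin": 0},{"slide": [0,0,-0.5],"spin": 0},{"slide": [0,0,-0.8],"spin": 0},{"slide": [0,0,-0.5],"spin": 0},{"slide": [0,0,0],"spin": 0}], fingers=45, newtons=45)

```text
time: 19.0
eef_pos: [0.5457, 0.1662, 0.1402]
ee_rot: [-3.093, -0.542, -0.015]
wrist_force: [0.0, -0.2, -1.8]
width: 0.0516
```

Call:
arm_command(plan=[{"slide": [-0.12,0.5,0],"spin": 0},{"slide": [-0.2,0.8,0],"spin": 0},{"slide": [-0.2,0.9,0],"spin": 0},{"slide": [-0.2,0.9,0],"spin": 0},{"slide": [-0.2,0.9,0],"spin": 0},{"slide": [-0.2,0.9,0],"spin": 0},{"slide": [-0.2,0.9,0],"spin": 0},{"slide": [0,0,0],"spin": 0}])

```text
time: 19.67
eef_pos: [0.5724, -0.0766, 0.1344]
ee_rot: [3.093, 0.534, -0.001]
wrist_force: [0.4, 0.1, -1.6]
width: 0.0515
```

```bash
python3 tilt.py 21;python3 -c "
from h import *
s=ctrl.read_state();print(s['eef_pos'],s['ee_rot'])
p,d=cams.capture('top');cv2.imwrite('pics/t21.png',cv2.resize(p[140:260,180:380,::-1],None,fx=4,fy=4,interpolation=2))"
```

```text
F [ 0.3603  0.1003 -1.6227] w 51.5 z 0.1344 t 19.6667
200 y -16.3  worldz 102.3 | 212 y -19.3  worldz 131.0 | 224 y -19.3  worldz 146.6 | 236 y -19.3  worldz 159.6 | 248 y -18.9  worldz 170.0 | 260 y -15.8  worldz 173.7 | 272 y -11.2  worldz 174.8 | 284 y -5.8  worldz 174.8 | 296 y -0.1  worldz 174.5 | 308 y 5.2  worldz 174.9 | 320 y 11.0  worldz 174.9 | 332 y 173.4  worldz 0.2 | [ 0.5718 -0.0737  0.1343] [-3.0957 -0.5348  0.0022]
```

View pics/w21.png

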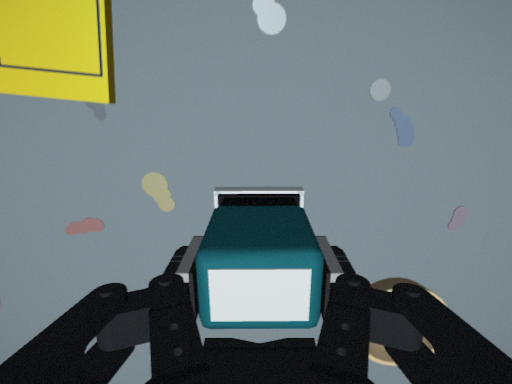

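View pics/t21.png

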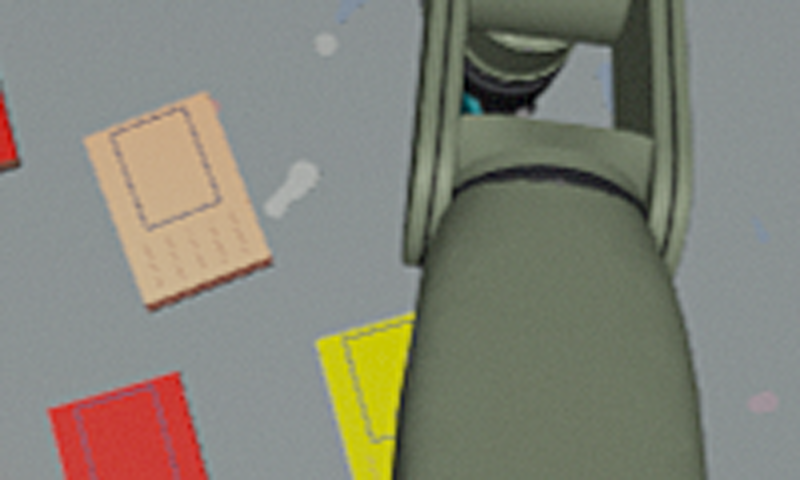

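The stamp hangs upright over clear table. The bowl is well off at px (400,320), and the pad is empty with the frame intact. I lower it.

Call:
arm_command(plan=[{"slide": [0,0,0.5],"spin": 0},{"slide": [0,0,0.7],"spin": 0},{"slide": [0,0,0.5],"spin": 0},{"slide": [0,0,0.2],"spin": 0},{"slide": [0,0,0.05],"spin": 0},{"slide": [0,0,0.04],"spin": 0},{"slide": [0,0,0.03],"spin": 0},{"slide": [0,0,0],"spin": 0}])

```text
time: 20.43
eef_pos: [0.573, -0.0704, 0.0557]
ee_rot: [3.094, 0.543, 0.003]
wrist_force: [-0.6, 0.3, -1.5]
width: 0.0515
```

Call:
arm_command(plan=[{"slide": [0,0,0.04],"spin": 0},{"slide": [0,0,0.02],"spin": 0},{"slide": [0,0,0],"spin": 0},{"slide": [0,0,0],"spin": 0}])

```text
time: 20.77
eef_pos: [0.5726, -0.0707, 0.0528]
ee_rot: [3.094, 0.542, 0.002]
wrist_force: [0.2, 0.3, 0.9]
width: 0.0515
```

Call:
arm_command(plan=[{"slide": [0,0,0.02],"spin": 0},{"slide": [0,0,0],"spin": 0},{"slide": [0,0,0],"spin": 0}])

```text
time: 21.02
eef_pos: [0.5726, -0.0707, 0.0521]
ee_rot: [3.094, 0.542, 0.002]
wrist_force: [-0.8, 0.8, 4.3]
width: 0.0512
```

Call:
arm_command(plan=[{"slide": [0,0,0],"spin": 0},{"slide": [0,0,0],"spin": 0},{"slide": [0,0,0],"spin": 0},{"slide": [0,0,-0.5],"spin": 0},{"slide": [0,0,-0.9],"spin": 0},{"slide": [0,0,-0.9],"spin": 0},{"slide": [0,0,-0.5],"spin": 0},{"slide": [0,0,0],"spin": 0}], fingers=68)

```text
time: 21.68
eef_pos: [0.5751, -0.0711, 0.1685]
ee_rot: [3.091, 0.542, 0.015]
wrist_force: [0.6, 0.6, 0.6]
width: 0.0679
```

Call:
arm_command(plan=[{"slide": [0,0.6,-0.3],"spin": 0},{"slide": [0,0.8,0],"spin": 0},{"slide": [0,0.6,0],"spin": 0},{"slide": [0,0,0],"spin": 0}])

```text
time: 22.02
eef_pos: [0.6003, -0.1496, 0.1741]
ee_rot: [3.093, 0.538, -0.001]
wrist_force: [0.4, -0.4, 0.3]
width: 0.0681
```

```bash
python3 tilt.py 22;python3 -c "
from h import *
s=ctrl.read_state();print(s['eef_pos'],s['ee_rot'])
p,d=cams.capture('scene');cv2.imwrite('pics/s22.png',p[:,:,::-1])"
```

```text
F [ 0.3507 -0.3798  0.3026] w 68.12 z 0.1741 t 22.0167
200 y 30.8  worldz 0.3 | 212 y 44.7  worldz 1.0 | 224 y 59.5  worldz 0.3 | 236 y 74.3  worldz 0.6 | 248 y 89.6  worldz 0.5 | 260 y 105.3  worldz 0.3 | 272 y 121.3  worldz 0.5 | 284 y 137.9  worldz 0.4 | 296 y 154.8  worldz 0.4 | 308 y 172.3  worldz 0.3 | 320 y 190.2  worldz 0.4 | 332 y 208.4  worldz 0.6 | [ 0.5993 -0.1476  0.1738] [-3.0944 -0.538   0.0029]
```

View pics/w22.png

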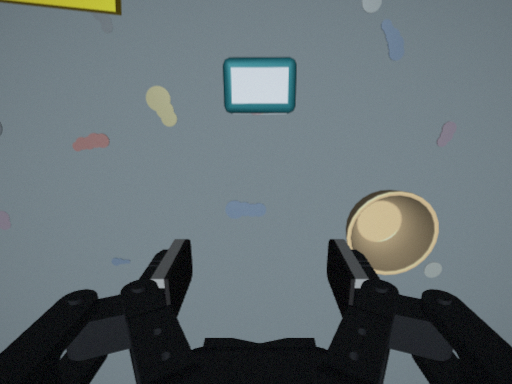

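View pics/s22.png

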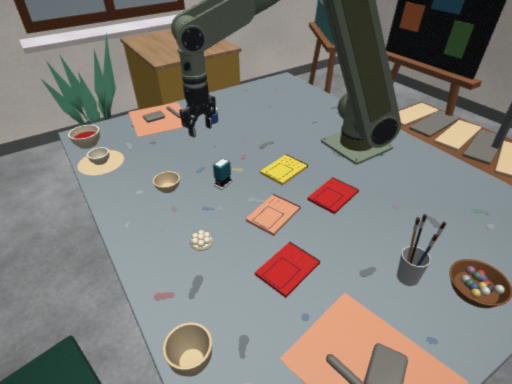

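The stamp stands clear on the table (scene px (222,175), wrist px (260,85)), and the bowl and the other bystanders are where they were. I hand in the job.

```bash
python3 -c "
from cell import ticket,ctrl
print(ticket.job_done(),ctrl.read_state()['time'])"
```

```text
the job is handed in; nothing more can be done
the job is handed in; nothing more can be done
```

I finished every step and handed the job in at about 22 s. The one thing I couldn't confirm is the ink mark on the ticket: the only picture I took of the pad afterwards (top camera) shows no mark. I judged the print by height and force instead.

- **Standing it up:** the pads held the stamp level even at 20 N. I eased the fingers open in small steps until it swung upright; on two earlier tries it slid and dropped about 20 mm flat onto the table. I then regripped it across the cap.
- **Placing:** the foot stood square in the frame, measured about 1.5 mm off centre. I let go of it before pressing.
- **Printing:** with the fingers shut I pressed the cap down about 18–19 mm. The height then stayed at 0.086 m while the force rose from 18 to 24 N, so it was at its stop. There was up to about 8.5 N of sideways force during the press, but the stamp had not visibly moved afterwards.
- **After the press:** the cap sprang back to its full height, 92 mm above the paper.
- **Leaving it:** I set the stamp on its foot on clear table at about (0.57, -0.07) and let go. The last pictures show it upright and the gripper clear. The bowl, brush pot and rose look undisturbed; the arm partly hides the paint jar in that view, but it never went near it.

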